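# Lay the green-capped core tubes in the V cradle

## Task

Lay the two green-capped core tubes in the blue V cradle, one in each of its two grooves, each tube lying level across both V saddles of its groove with its end caps outside the saddles, so that it is cradled and cannot roll. Either tube may go in either groove and either way round. Leave the red-capped tube where it lies.

Things in the scene. Friction and masses are not known exactly. Their poses are not given: they have to be found in the camera images.
- green_tube_1: white rigid tube, 36 mm diameter, 200 mm long, with a green hexagonal cap on each end (20 mm long, 46 mm across flats; 160 mm of round tube between) and thin green bands; about 0.25 kg, balanced. Starts lying on cap flats, axis 23 mm above the bench. Origin: centre of the tube, on its axis; x runs along the tube
- green_tube_2: a second green-capped tube, the same in every way as green_tube_1
- red_tube: a core tube of the same shape and size, lying on the bench, but with red caps and bands: it is to be left alone. Origin and axes as for the green tubes
- cradle: fixed grey base 130x200x10 mm (x, y, z) with four blue 90-degree V saddles. Origin: centre of base underside, on the bench; z up. Two grooves run along its x, at y = +55 and -55 mm; each is two saddles 20 mm wide at x = +50 and -50 mm, the 80 mm gap between free for fingers above 10 mm. V mouth 59 mm wide, rims 64 mm above the bench. A seated tube's axis is 60 mm above the bench, along x
Things that resemble listed ones, but are neither listed nor needed, are in the scene too. Leave any pink look-alike of the green_tube_2 alone.

How it is judged:
At the end, for the whole second after the job is handed in: Each green-capped tube rests, released and still, in its own groove: centre within 25 mm of the groove's middle lengthwise and 10 mm sideways, axis 54 to 66 mm above the bench and within 7 degrees of the groove's direction. The red-capped tube is within 30 mm of its start (((x of green_tube_1 in the frame of cradle between -0.025 and 0.025 m and y of green_tube_1 in the frame of cradle between 0.045 and 0.065 m and z of green_tube_1 in the frame of cradle between 0.054 and 0.066 m and angle between the x axis of each of green_tube_1, green_tube_2 and the x axis of cradle, either way round below 0.125 rad and linear speed of each of green_tube_1, green_tube_2 below 0.02 m/s and angular speed of each of green_tube_1, green_tube_2 below 0.2 rad/s and x of green_tube_2 in the frame of cradle between -0.025 and 0.025 m and y of green_tube_2 in the frame of cradle between -0.065 and -0.045 m and z of green_tube_2 in the frame of cradle between 0.054 and 0.066 m) or (x of green_tube_1 in the frame of cradle between -0.025 and 0.025 m and y of green_tube_1 in the frame of cradle between -0.065 and -0.045 m and z of green_tube_1 in the frame of cradle between 0.054 and 0.066 m and angle between the x axis of each of green_tube_1, green_tube_2 and the x axis of cradle, either way round below 0.125 rad and linear speed of each of green_tube_1, green_tube_2 below 0.02 m/s and angular speed of each of green_tube_1, green_tube_2 below 0.2 rad/s and x of green_tube_2 in the frame of cradle between -0.025 and 0.025 m and y of green_tube_2 in the frame of cradle between 0.045 and 0.065 m and z of green_tube_2 in the frame of cradle between 0.054 and 0.066 m)) and distance of red_tube from where it was at the start of the episode below 0.03 m); the robot touches nothing.
It fails at once if the red-capped tube is moved by more than 30 mm (distance of red_tube from where it was at the start of the episode above 0.03 m).
It also fails if it takes over 54 s, if anything falls off the work surface, if the arm or the gripper's body presses on something with over 40 N, if the wrist force passes 120 N, or if a joint passes its speed limit or range.

## Robot

A 6-joint arm with a two-finger parallel gripper is mounted at the origin on the work surface. World frame = base frame: x ahead of the robot, y to its left, z up, the work surface at z = 0. Lengths are in m, angles in rad, forces in N, time in s.
With the tool pointing down it reaches from about 0.325 to 0.775 m from the base axis. Payload 5.5 kg.
Tool frame: the origin (TCP) lies between the finger pads; the fingertips stand 25 mm ahead of it and the grasp point (between the pads) lies 6 mm ahead of it; z points along the fingers, y is the line along which they close (so a half turn about z gives the same grasp; the last joint's range is limited). The gripper opens to 88 mm and grips with 3 to 60 N. Pads are 20 mm wide; open, the fingers measure 115 mm over their backs; the gripper's body (75 mm by 178 mm) begins 61 mm behind the grasp point.
Start: joints at [1.244, 0.091, 1.231, -0, 1.82, -0.057], TCP at [0.16, 0.578, 0.248] pointing down, gripper open.
Joint ranges: [-2.87, 2.87], [-0.86, 2.18], [0.17, 2.46], [-1.51, 4.65], [0.06, 2.69], [-2.65, 2.65]. Speed limits (rad/s): [2.57, 2.57, 3.01, 3.14, 3.14, 3.14].

## Interface

Orientations are given as a 3x3 rotation matrix whose columns are the frame's x, y, z axes.
In Python, from plant import monitor, get_image, ticket gives the robot as it stands. The module is installed in compiled form; this text tells all that it offers.
- The arm moves only by the shell command python3 -m jog 'ROWS' [FORCE]. ROWS is text: rows parted by semicolons, each of 7 numbers parted by spaces: the shift along the tool's x, y, z in mm, then the turn, a rotation vector about the tool's x, y, z in degrees, then the opening in per cent of the stroke, from 0 (shut) to 100 (fully open). In form: dx dy dz rx ry rz fingers; .... A call has exactly 8 rows; each row is the pose to reach, as a shift and turn from the pose commanded when the call began, along the tool's axes at that moment; what a row does not reach only later rows make up. A row lasts 1/10 s, in which the tool goes at most 50 mm and 8.59 degrees, less where a joint would pass 70% of its speed; a pose out of reach is approached as far as the arm can. A call with a gripper value outside its range is refused whole. The fingers move at their own pace and stop on an object; FORCE is the grip in N (left out, the last holds). Time passes only in rows, so rows that repeat a pose let the fingers close, or fill a call up. It gives the time, the measured TCP pose, the force, the opening and the grip force at its end, in the units of the state.
- monitor.get_obs(): the state, without advancing time (a new reading comes with each control period).
- get_image(name): name is "scene" or "top" or "wrist"; returns a dict with "frame" (420x560x3 uint8, red, green, blue), "fx", "fy", "cx", "cy" (pixels), "xyz" and "attitude" of the camera in the world. Camera axes: x right, y down, z forward; pixel columns grow to the right and rows downward; lengths in m; the calibration is good to about 2 mm. A picture is of the moment at which its call begins. There is no depth.
- ticket.hand_in(): hands the job in; it is judged then, once.
The state is a dict: "t": time; "qpos": joint angles; "qd": joint speeds; "joint_efforts": joint torques, N m; "eef_pos": TCP position; "orientation": TCP orientation; "wrist_force": force on the tool from outside, world axes, zero at the start; "moment": the same for the moment, N m; "width": finger opening in m; "grip_force": force on a finger pad.
Only numpy, scipy, OpenCV 4.12 (cv2) and the standard library are available. Lean on these libraries where they do the work, as an engineer would, in place of code of your own. Each camera call takes 0.05 s, during which the arm holds its last target. There are 200 camera calls.

## Working session

There is one attempt and no reset: what is moved stays moved. The work goes in short steps, Python scripts to look and compute and a shell command to move; the robot and the scene stay as the last step left them, time stands still between calls to the robot, and variables do not carry over. Pictures are saved under pics/ and viewed, at most 10 in all, crops included, and the job is handed in when it is done.

```bash
mkdir -p pics; python3 - <<'E'
from plant import monitor,get_image
import cv2,pickle
d={}
for n in("top","scene"):
    g=get_image(n);d[n]=g;cv2.imwrite(f"pics/{n}0.png",g["frame"][:,:,::-1]);print(n,g["fx"],g["fy"],g["cx"],g["cy"],g["xyz"],g["attitude"])
pickle.dump(d,open("d.pkl","wb"))
o=monitor.get_obs();print(o)
E
```

```text
top 433.04720106338897 433.04720106338897 285.7257114852377 215.65241726809703 [ 0.34371965 -0.03330869  1.20036518] [[-0.01499789 -0.98801373  0.15363573]
 [-0.99988651  0.01460084 -0.00371238]
 [ 0.00142467 -0.15367397 -0.98812058]]
scene 530.5513891590348 530.5513891590348 278.6315829645984 207.43041664526152 [ 1.37865816 -0.76040076  0.75253745] [[ 0.65678519  0.38837476 -0.64637316]
 [ 0.75379679 -0.36153567  0.54870972]
 [-0.02058195 -0.84761843 -0.53020692]]
{'t': 0.1, 'qpos': array([ 1.24434332e+00,  9.17768270e-02,  1.23176154e+00,  2.30273997e-05,
        1.81975461e+00, -5.67129581e-02]), 'qd': array([ 3.47720198e-06, -1.26381434e-03, -4.33614229e-03,  1.65411708e-03,
       -1.32417490e-03, -8.88824269e-04]), 'joint_efforts': array([ 2.52283498e-03, -4.47853410e+01, -4.07571495e+01,  6.99310354e-02,
        2.84117286e-02, -9.86207851e-05]), 'eef_pos': array([0.15982387, 0.57810596, 0.24662614]), 'orientation': array([[-9.63841676e-01,  2.66474959e-01, -5.66406324e-04],
       [ 2.66475534e-01,  9.63840349e-01, -1.60336135e-03],
       [ 1.18669620e-04, -1.69631991e-03, -9.99998554e-01]]), 'wrist_force': array([ 0.57854897, -0.51460106, -0.62275749]), 'moment': array([-0.02642978, -0.06730498, -0.04491698]), 'grip_force': 0.0, 'width': 0.08796802996552384}
```

View pics/top0.png

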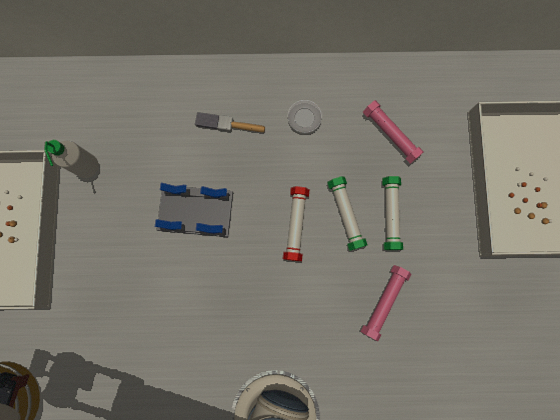

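View pics/scene0.png

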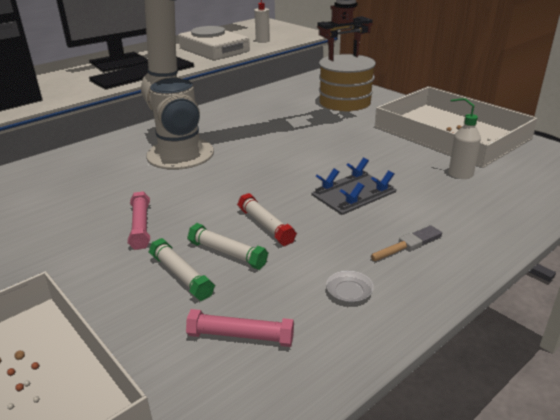

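```bash
python3 - <<'E'
import cv2,pickle,numpy as np
f=pickle.load(open("d.pkl","rb"))["top"]["frame"][:,:,::-1]
a=cv2.resize(f[170:260,150:245],None,fx=6,fy=6,interpolation=3)
b=cv2.resize(f[170:260,280:410],None,fx=6,fy=6,interpolation=3)
cv2.imwrite("pics/a.png",a);cv2.imwrite("pics/b.png",b)
E
```

```text
(no output)
```

View pics/a.png

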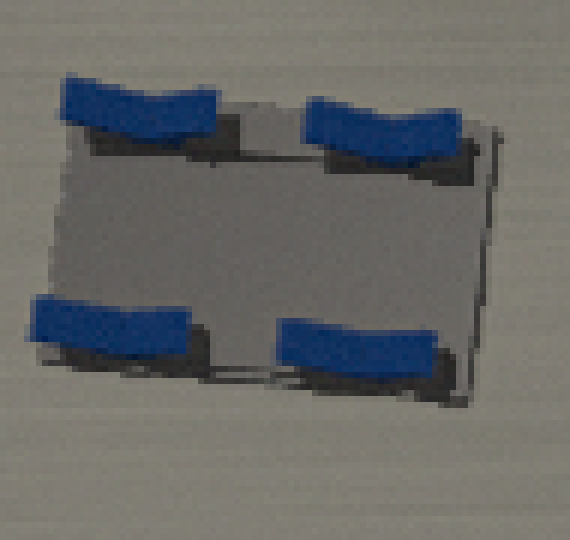

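View pics/b.png

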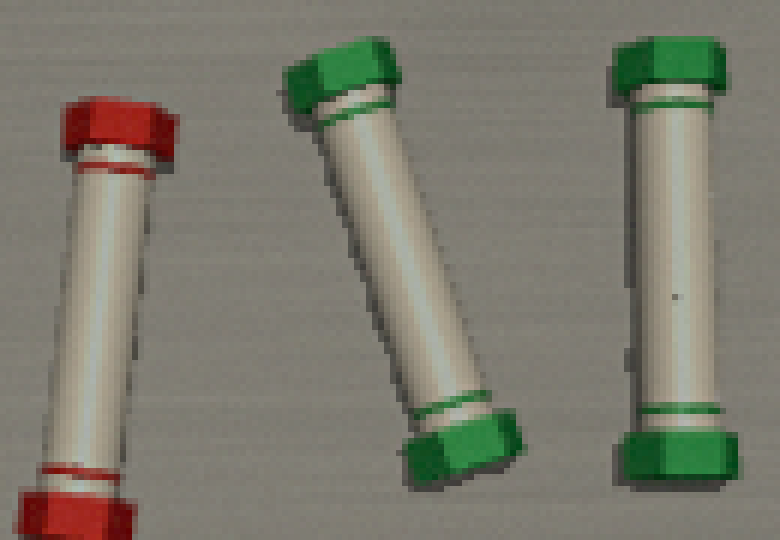

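```bash
cat > h.py <<'E'
import numpy as np
def ray(g,u,v,z):
    d=np.array(g["attitude"])@[(u-g["cx"])/g["fx"],(v-g["cy"])/g["fy"],1]
    p=np.array(g["xyz"]);return p+d*(z-p[2])/d[2]
E
python3 - <<'E'
from h import *
import pickle
g=pickle.load(open("d.pkl","rb"))["top"]
P=lambda u,v,x0,z:ray(g,(u+.5)/6-.5+x0,(v+.5)/6-.5+170,z)[:2]
S=[P(*s,150,.064) for s in((139.5,104),(382,126),(111,325),(357,348))]
print(np.round(S,4))
c=np.mean(S,0);ax=(S[0]-S[2]+S[1]-S[3])/2;ay=(S[0]-S[1]+S[2]-S[3])/2
print("cradle",c.round(4),np.linalg.norm(ax),np.linalg.norm(ay),np.degrees(np.arctan2(ax[1],ax[0])),np.degrees(np.arctan2(-ay[0],ay[1])))
for n,a,b in(("A",(356,112),(452,405)),("B",(672,105),(680,409)),("red",(115,168),(80,471))):
    a=P(*a,280,.025);b=P(*b,280,.025);d=a-b
    print(n,((a+b)/2).round(4),np.linalg.norm(d),np.degrees(np.arctan2(d[1],d[0])))
E
```

```text
[[0.6029 0.264 ]
 [0.5912 0.1556]
 [0.5033 0.2741]
 [0.4915 0.1655]]
cradle [0.5472 0.2148] 0.10015814515488762 0.10917769949329283 -5.733324981168895 -6.171446868848061
A [ 0.5329 -0.206 ] 0.14212905064450598 15.933115251632882
B [ 0.5318 -0.3309] 0.14124445544708902 -1.5373063759435104
red [ 0.5068 -0.0652] 0.14064867067711398 -7.590374030311092
```

```bash
cat >> h.py <<'E'
def go(x,y,z,axis_deg):
    "target TCP and tube yaw -> jog shift mm, turn rz deg"
    from plant import monitor
    from scipy.spatial.transform import Rotation as R
    o=monitor.get_obs();M=o["orientation"]
    s=M.T@(np.array([x,y,z])-o["eef_pos"])*1000
    a=np.radians(axis_deg);Y=np.array([-np.sin(a),np.cos(a),0]);best=None
    for k in(1,-1):
        Z=np.array([0,0,-1.]);T=np.column_stack([np.cross(k*Y,Z),k*Y,Z])
        r=np.degrees(R.from_matrix(M.T@T).as_rotvec());print("t",o["t"],"shift",s.round(1),"turn",r.round(2),"q",o["qpos"].round(2),"w",round(o["width"],4))
E
python3 -c "
from h import *
go(.533,-.206,.15,15.93)"
```

```text
t 0.1 shift [-568.6 -656.1   97.7] turn [-9.000e-02 -3.000e-02 -3.138e+01] q [ 1.24  0.09  1.23  0.    1.82 -0.06] w 0.088
t 0.1 shift [-568.6 -656.1   97.7] turn [-4.0000e-02  1.2000e-01  1.4862e+02] q [ 1.24  0.09  1.23  0.    1.82 -0.06] w 0.088
```

```bash
python3 -m jog '-33 -38 0 0 0 -2 100;-66 -76 0 0 0 -4 100;-98 -113 0 0 0 -6 100;-131 -151 0 0 0 -8 100;-164 -189 0 0 0 -10 100;-196 -227 0 0 0 -12 100;-229 -264 0 0 0 -14 100;-262 -302 0 0 0 -16 100' 20
python3 -m jog '-26 -42 0 0 0 -2 100;-52 -84 0 0 0 -4 100;-78 -126 0 0 0 -6 100;-104 -168 0 0 0 -8 100;-130 -210 0 0 0 -10 100;-156 -252 0 0 0 -12 100;-182 -294 0 0 0 -14 100;-190 -310 0 0 0 -15 100'
python3 -c "
from h import *
go(.533,-.206,.15,15.93)"
```

```text
t: 0.9
eef_pos: [0.332, 0.2158, 0.2473]
orientation: [[-1.0, -0.011, 0.0], [-0.011, 1.0, 0.0], [-0.0, 0.0, -1.0]]
wrist_force: [0.6, -0.1, 0.2]
width: 0.0882
grip_force: 0.0
t: 1.7
eef_pos: [0.5257, -0.0942, 0.2459]
orientation: [[-0.964, -0.266, -0.002], [-0.266, 0.964, -0.0], [0.002, 0.0, -1.0]]
wrist_force: [-0.2, 0.8, 0.1]
width: 0.0879
grip_force: 0.0
t 1.7 shift [  22.5 -109.8   95.9] turn [ 0.02 -0.14 -0.52] q [-0.24 -0.08  1.41 -0.    1.82 -2.08] w 0.0879
t 1.7 shift [  22.5 -109.8   95.9] turn [-2.1000e-01 -2.0000e-02  1.7948e+02] q [-0.24 -0.08  1.41 -0.    1.82 -2.08] w 0.0879
```

```bash
python3 -m jog '8 -36 20 0 0 -0.5 100;16 -72 50 0 0 -0.5 100;22.5 -110 80 0 0 -0.5 100;22.5 -110 96 0 0 -0.5 100;22.5 -110 96 0 0 -0.5 100;22.5 -110 96 0 0 -0.5 100;22.5 -110 96 0 0 -0.5 100;22.5 -110 96 0 0 -0.5 100'
python3 - <<'E'
from h import *
from plant import *
import cv2,pickle
go(.533,-.206,.03,15.93)
g=get_image("wrist");cv2.imwrite("pics/w1.png",g["frame"][:,:,::-1]);pickle.dump(g,open("w1.pkl","wb"))
# predicted axis/bands px
a=np.radians(15.93)
for s in(-.07,0,.07):
    p=np.array([.533+s*np.cos(a),-.206+s*np.sin(a),.025]);c=np.array(g["attitude"]).T@(p-g["xyz"]);print(s,c[0]/c[2]*g["fx"]+g["cx"],c[1]/c[2]*g["fy"]+g["cy"])
E
```

```text
t: 2.5
eef_pos: [0.5334, -0.2018, 0.1537]
orientation: [[-0.961, -0.278, 0.003], [-0.278, 0.961, -0.001], [-0.003, -0.002, -1.0]]
wrist_force: [0.7, 0.5, 0.7]
width: 0.0877
grip_force: 0.0
t 2.5 shift [  1.8  -3.7 123.7] turn [-0.11  0.14  0.2 ] q [-0.42  0.01  1.48  0.    1.65 -2.27] w 0.0877
t 2.5 shift [  1.8  -3.7 123.7] turn [  -0.23   -0.18 -179.8 ] q [-0.42  0.01  1.48  0.    1.65 -2.27] w 0.0877
-0.07 269.8023263831668 114.29520295579175
0 269.70925554425645 214.3832439525987
0.07 269.6270058338355 302.834282806051
```

View pics/w1.png

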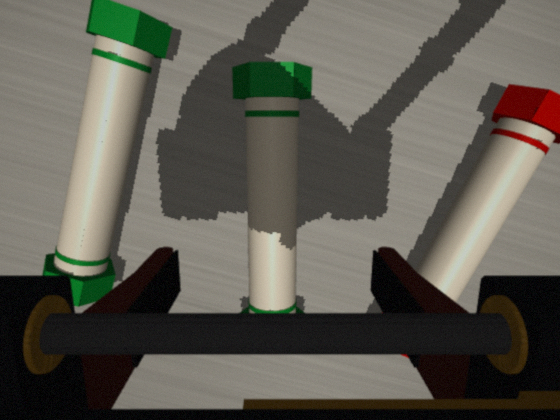

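The wrist view shows the slanted tube centred, with its bands at (272,113) and (272,308), within 5 px of the prediction. I can grasp it now.

```bash
python3 -m jog '0 0 30 0 0 0 100;0 0 60 0 0 0 100;0 0 90 0 0 0 100;0 0 110 0 0 0 100;0 0 119 0 0 0 100;0 0 119 0 0 0 100;0 0 119 0 0 0 30;0 0 119 0 0 0 20' 25
python3 -m jog '0 0 0 0 0 0 20;0 0 0 0 0 0 20;0 0 0 0 0 0 20;0 0 0 0 0 0 20;0 0 -20 0 0 0 20;0 0 -60 0 0 0 20;0 0 -110 0 0 0 20;0 0 -160 0 0 0 20'
python3 -c "
from h import *
go(.5415,.1601,.19,-5.95)"
```

```text
t: 3.35
eef_pos: [0.5336, -0.2029, 0.0347]
orientation: [[-0.961, -0.276, 0.003], [-0.276, 0.961, -0.001], [-0.002, -0.002, -1.0]]
wrist_force: [-0.6, -0.3, 0.6]
width: 0.0754
grip_force: 0.0
t: 4.15
eef_pos: [0.5317, -0.2022, 0.1928]
orientation: [[-0.961, -0.276, -0.003], [-0.276, 0.961, 0.001], [0.002, 0.002, -1.0]]
wrist_force: [0.5, -0.3, -2.3]
width: 0.0354
grip_force: 25.0
t 4.15 shift [-109.5  345.4    3.2] turn [ 0.08 -0.15 21.99] q [-0.42  0.01  1.42 -0.    1.72 -2.27] w 0.0354
t 4.15 shift [-109.5  345.4    3.2] turn [ 2.1000e-01  1.2000e-01 -1.5801e+02] q [-0.42  0.01  1.42 -0.    1.72 -2.27] w 0.0354
```

```bash
python3 -m jog '-13 43 0 0 0 3 20;-26 86 0 0 0 6 20;-39 129 0 0 0 9 20;-52 172 0 0 0 12 20;-65 215 0 0 0 15 20;-78 258 0 0 0 18 20;-91 301 0 0 0 20 20;-110 345 0 0 0 22 20'
python3 -m jog '0 0 0 0 0 0 20;0 0 0 0 0 0 20;0 0 0 0 0 0 20;0 0 0 0 0 0 20;0 0 0 0 0 0 20;0 0 0 0 0 0 20;0 0 0 0 0 0 20;0 0 0 0 0 0 20'
python3 -c "
from h import *
go(.5415,.1601,.19,-5.95)"
```

```text
t: 4.95
eef_pos: [0.5421, 0.161, 0.192]
orientation: [[-0.994, 0.106, -0.001], [0.106, 0.994, -0.001], [0.001, -0.001, -1.0]]
wrist_force: [1.1, -0.4, -2.6]
width: 0.0352
grip_force: 25.0
t: 5.75
eef_pos: [0.543, 0.1592, 0.1927]
orientation: [[-0.995, 0.104, 0.0], [0.104, 0.995, 0.0], [-0.0, 0.0, -1.0]]
wrist_force: [-0.4, 0.7, -3.1]
width: 0.0355
grip_force: 25.0
t 5.75 shift [1.5 0.7 2.7] turn [ 0.    0.01 -0.03] q [ 0.23 -0.01  1.43  0.    1.72 -1.24] w 0.0355
t 5.75 shift [1.5 0.7 2.7] turn [ 1.0000e-02 -0.0000e+00  1.7997e+02] q [ 0.23 -0.01  1.43  0.    1.72 -1.24] w 0.0355
```

```bash
python3 -m jog '1 0.5 25 0 0 0 20;1 0.5 50 0 0 0 20;1 0.5 75 0 0 0 20;1 0.5 95 0 0 0 20;1 0.5 107 0 0 0 20;1 0.5 114 0 0 0 20;1 0.5 118 0 0 0 20;1 0.5 118 0 0 0 20'
python3 - <<'E'
from h import *
from plant import *
import cv2
go(.5415,.1601,.0715,-5.95)
f=get_image("scene")["frame"][:,:,::-1];t=get_image("top")["frame"][:,:,::-1]
cv2.imwrite("pics/p1.png",np.hstack([cv2.resize(f[120:240,280:430],None,fx=2.6,fy=2.6,interpolation=3),cv2.resize(t[150:270,140:290],None,fx=2.6,fy=2.6,interpolation=3)]))
E
```

```text
t: 6.55
eef_pos: [0.5438, 0.1632, 0.0817]
orientation: [[-0.995, 0.102, 0.008], [0.102, 0.995, 0.007], [-0.007, 0.007, -1.0]]
wrist_force: [-7.8, 5.8, 21.5]
width: 0.0358
grip_force: 25.0
t 6.55 shift [ 2.1 -3.4 10.2] turn [0.43 0.4  0.09] q [ 0.23  0.03  1.59  0.    1.51 -1.24] w 0.0358
t 6.55 shift [ 2.1 -3.4 10.2] turn [  -0.63    0.67 -179.91] q [ 0.23  0.03  1.59  0.    1.51 -1.24] w 0.0358
```

View pics/p1.png

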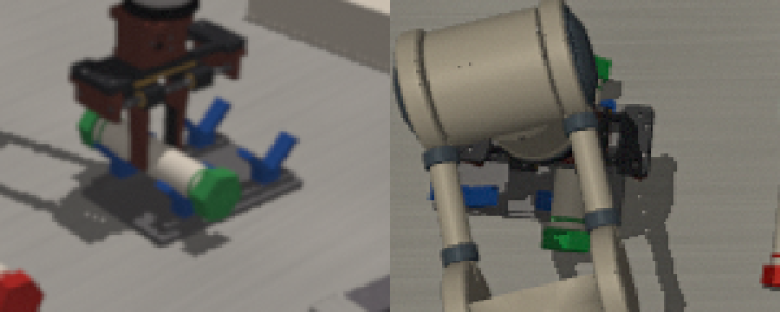

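The tube touches the saddles early (21 N, about 10 mm high). I'll compare the cap pixels with the expected seated pose.

```bash
python3 - <<'E'
from h import *
from plant import *
import cv2
o=monitor.get_obs();print(o["eef_pos"],o["wrist_force"],o["moment"])
G={n:get_image(n) for n in("scene","top")}
def pr(g,p):
    c=np.array(g["attitude"]).T@(np.array(p)-g["xyz"]);return (c[0]/c[2]*g["fx"]+g["cx"],c[1]/c[2]*g["fy"]+g["cy"])
a=np.radians(-5.95);R=np.array([[np.cos(a),-np.sin(a)],[np.sin(a),np.cos(a)]])
def W(x,y,z):return np.r_[R@[x,y]+[.5472,.2148],z]
s=G["scene"]["frame"][:,:,::-1].copy();t=G["top"]["frame"][:,:,::-1].copy()
k=5
S=cv2.resize(s[150:230,300:400],None,fx=k,fy=k,interpolation=3)
T=cv2.resize(t[170:250,190:245],None,fx=k,fy=k,interpolation=3)
th=np.linspace(0,2*np.pi,7)+np.pi/6
for im,g,u0,v0 in((S,G["scene"],300,150),(T,G["top"],190,170)):
    f=lambda p:(np.array(pr(g,p))-[u0,v0]+.5)*k-.5
    for e in(-.1,.1):
        q=np.array([f(W(e,-.055+.0266*np.cos(h),.06+.0266*np.sin(h))) for h in th]);cv2.polylines(im,[q.astype(np.int32)],False,(0,255,255),1)
    for sx in(-.06,.06,-.04,.04):
      for y in(-.055,.055):
        q=np.array([f(W(sx,y-.0295,.064)),f(W(sx,y,.0345)),f(W(sx,y+.0295,.064))]);cv2.polylines(im,[q.astype(np.int32)],False,(255,0,255),1)
cv2.imwrite("pics/p2.png",np.hstack([S,T]))
E
```

```text
[0.54382766 0.16323288 0.08172622] [-8.10586699  6.93480555 21.32561229] [1.31130407 1.40104045 0.07658157]
```

View pics/p2.png

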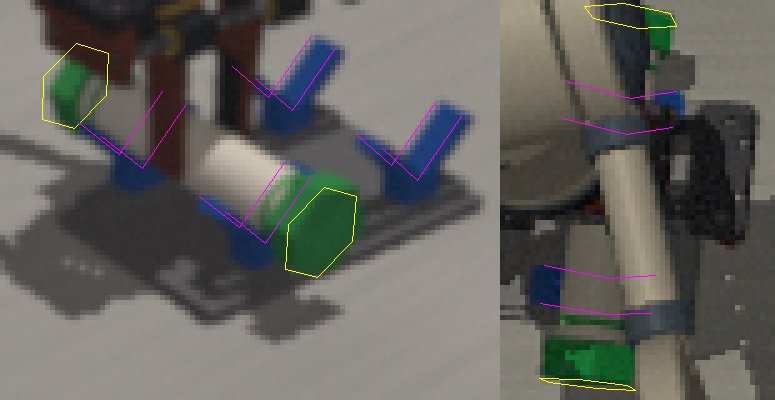

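```bash
python3 -m jog '0 2 -4 0 0 0 20;0 2 -6 0 0 0 20;0 2 -6 0 0 0 20;0 2 -6 0 0 0 20;0 2 -6 0 0 0 20;0 2 -6 0 0 0 20;0 2 -6 0 0 0 20;0 2 -6 0 0 0 20'
python3 - <<'E'
from h import *
from plant import *
o=monitor.get_obs();print(o["eef_pos"],o["wrist_force"],o["moment"],o["orientation"][:,2])
E
```

```text
t: 7.55
eef_pos: [0.5432, 0.163, 0.0822]
orientation: [[-0.995, 0.103, 0.003], [0.103, 0.995, 0.002], [-0.003, 0.003, -1.0]]
wrist_force: [0.1, 4.6, 5.6]
width: 0.0353
grip_force: 25.0
[0.54319618 0.16301668 0.0822427 ] [0.09930582 4.55124016 5.5746659 ] [ 0.92540394 -0.14942627  0.11326284] [ 0.00310051  0.00228042 -0.99999259]
```

Force is on the −y flank, so I'll shift +y and lower while watching the force.

```bash
python3 -m jog '0 3 -4 0 0 0 20;0 6 -4 0 0 0 20;0 6 -2 0 0 0 20;0 6 0 0 0 0 20;0 6 2 0 0 0 20;0 6 3 0 0 0 20;0 6 3 0 0 0 20;0 6 3 0 0 0 20'
python3 - <<'E'
from h import *
from plant import *
o=monitor.get_obs();print(o["eef_pos"],o["wrist_force"],o["moment"],o["orientation"][:,2])
E
```

```text
t: 8.35
eef_pos: [0.5427, 0.1645, 0.0808]
orientation: [[-0.994, 0.106, -0.0], [0.106, 0.994, -0.007], [-0.0, -0.007, -1.0]]
wrist_force: [-10.0, -12.5, 18.9]
width: 0.0356
grip_force: 25.0
[0.54270597 0.16454244 0.0808071 ] [ -9.99822016 -12.49204618  18.86836721] [-2.07814018  1.66321672 -0.10752045] [-2.00252846e-04 -6.51810681e-03 -9.99978737e-01]
```

```bash
python3 -m jog '0 -2 -5 0 0 0 20;0 -3 -7 0 0 0 20;0 -3 -7 0 0 0 20;0 -3 -7 0 0 0 44;0 -3 -7 0 0 0 50;0 -3 -7 0 0 0 60;0 -3 -7 0 0 0 60;0 -3 -7 0 0 0 60'
python3 -m jog '0 0 0 0 0 0 75;0 0 0 0 0 0 75;0 0 -40 0 0 0 75;0 0 -80 0 0 0 75;0 0 -120 0 0 0 75;0 -50 -120 0 0 0 75;0 -100 -120 0 0 0 90;0 -150 -120 0 0 0 100'
python3 - <<'E'
from plant import *
import cv2,numpy as np,pickle
G={n:get_image(n) for n in("scene","top")};pickle.dump(G,open("g2.pkl","wb"))
f=[G[n]["frame"][:,:,::-1] for n in G]
cv2.imwrite("pics/p3.png",np.hstack([cv2.resize(f[0][150:230,300:400],None,fx=4,fy=4,interpolation=3),cv2.resize(f[1][170:250,145:245],None,fx=4,fy=4,interpolation=3)]))
E
```

```text
t: 9.15
eef_pos: [0.5426, 0.1652, 0.0848]
orientation: [[-0.995, 0.104, 0.0], [0.104, 0.995, 0.0], [-0.0, 0.0, -1.0]]
wrist_force: [-0.7, -0.3, -0.1]
width: 0.0524
grip_force: 0.0
t: 9.95
eef_pos: [0.5267, 0.0147, 0.2052]
orientation: [[-0.995, 0.102, 0.001], [0.102, 0.995, -0.0], [-0.001, -0.0, -1.0]]
wrist_force: [0.9, -0.8, 0.0]
width: 0.0787
grip_force: 0.0
```

View pics/p3.png

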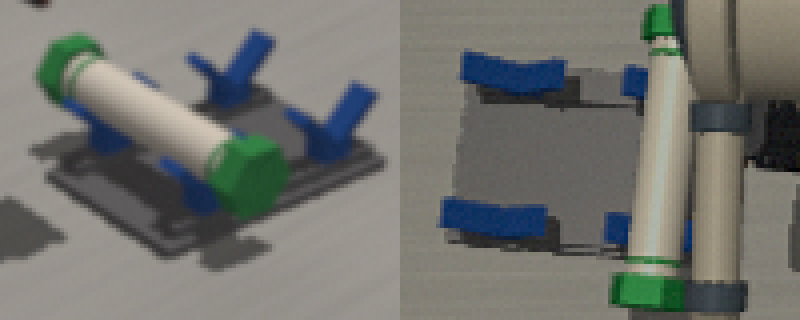

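```bash
python3 - <<'E'
from h import *
import pickle
G=pickle.load(open("g2.pkl","rb"))
a=np.radians(-5.95);R=np.array([[np.cos(a),-np.sin(a)],[np.sin(a),np.cos(a)]])
for z in(.06,.07):
  for n,(u,v),u0,v0 in(("top",(656-400,262),145,170),("top",(677-400,51),145,170),("scene",(211,162),300,150),("scene",(81,71),300,150)):
    p=ray(G[n],(u+.5)/4-.5+u0,(v+.5)/4-.5+v0,z);print(z,n,(R.T@(p[:2]-[.5472,.2148])).round(4))
E
```

```text
0.06 top [-0.0699 -0.0552]
0.06 top [ 0.0734 -0.0527]
0.06 scene [ 0.0598 -0.0577]
0.06 scene [-0.089  -0.0452]
0.07 top [-0.0709 -0.0571]
0.07 top [ 0.0712 -0.0546]
0.07 scene [ 0.0724 -0.0697]
0.07 scene [-0.0743 -0.0573]
```

Top view puts the tube centred in its groove, but the heights look doubtful. I'll probe its top with closed fingers, which also helps seat it.

```bash
python3 -m jog '0 49 0 0 0 0 0;0 98 0 0 0 0 0;0 147 0 0 0 0 0;0 147 0 0 0 0 0;0 147 40 0 0 0 0;0 147 70 0 0 0 0;0 147 80 0 0 0 0;0 147 80 0 0 0 0'
python3 -m jog '0 0 2 0 0 0 0;0 0 4 0 0 0 0;0 0 6 0 0 0 0;0 0 8 0 0 0 0;0 0 10 0 0 0 0;0 0 12 0 0 0 0;0 0 12 0 0 0 0;0 0 12 0 0 0 0'
python3 -c "
from h import *
go(.5415,.1601,.103,-5.95)"
```

```text
t: 10.85
eef_pos: [0.5412, 0.1618, 0.1229]
orientation: [[-0.995, 0.104, -0.004], [0.104, 0.995, -0.001], [0.003, -0.001, -1.0]]
wrist_force: [-0.9, 0.1, -0.1]
width: 0.0274
grip_force: 0.0
t: 11.65
eef_pos: [0.5421, 0.1621, 0.1125]
orientation: [[-0.995, 0.104, -0.0], [0.104, 0.995, -0.0], [0.0, -0.0, -1.0]]
wrist_force: [-0.7, 0.2, 0.0]
width: 0.0003
grip_force: 0.0
t 11.65 shift [ 0.4 -2.   9.5] turn [-0.01 -0.01 -0.  ] q [ 0.23  0.02  1.55 -0.    1.58 -1.24] w 0.0003
t 11.65 shift [ 0.4 -2.   9.5] turn [-2.0e-02  1.0e-02  1.8e+02] q [ 0.23  0.02  1.55 -0.    1.58 -1.24] w 0.0003
```

```bash
python3 -m jog '0 0 2 0 0 0 0;0 0 4 0 0 0 0;0 0 6 0 0 0 0;0 0 7 0 0 0 0;0 0 7 0 0 0 0;0 0 7 0 0 0 0;0 0 7 0 0 0 0;0 0 7 0 0 0 0'
python3 -m jog '0 0 1 0 0 0 0;0 0 2 0 0 0 0;0 0 3 0 0 0 0;0 0 4 0 0 0 0;0 0 4 0 0 0 0;0 0 4 0 0 0 0;0 0 4 0 0 0 0;0 0 4 0 0 0 0'
```

```text
t: 12.45
eef_pos: [0.5422, 0.162, 0.1058]
orientation: [[-0.995, 0.104, 0.0], [0.104, 0.995, 0.0], [-0.0, 0.0, -1.0]]
wrist_force: [0.1, 0.7, 0.2]
width: 0.0007
grip_force: 0.0
t: 13.25
eef_pos: [0.5423, 0.1621, 0.1031]
orientation: [[-0.995, 0.104, 0.001], [0.104, 0.995, 0.0], [-0.001, 0.0, -1.0]]
wrist_force: [-3.5, -2.0, 7.4]
width: 0.0007
grip_force: 3.5
```

Contact at TCP z ≈ 0.103 puts the axis at 0.060, so tube 1 is seated. Now the second tube.

```bash
python3 -c "
from h import *
go(.532,-.331,.203,-1.54)"
python3 -m jog '0 0 -49 0 0 0 0;0 0 -98 0 0 0 20;-3 -48 -100 0 0 -0.5 50;-7 -96 -100 0 0 -1 70;-11 -144 -100 0 0 -1.5 100;-15 -192 -100 0 0 -2 100;-19 -240 -100 0 0 -2.5 100;-23 -288 -100 0 0 -3 100'
python3 -c "
from h import *
go(.532,-.331,.15,-1.54)"
```

```text
t 13.25 shift [ -41.  -491.5 -100. ] turn [ 0.01  0.05 -4.41] q [ 0.23  0.02  1.56 -0.    1.56 -1.24] w 0.0007
t 13.25 shift [ -41.  -491.5 -100. ] turn [ 8.0000e-02 -2.0000e-02  1.7559e+02] q [ 0.23  0.02  1.56 -0.    1.56 -1.24] w 0.0007
t: 14.05
eef_pos: [0.5348, -0.1286, 0.2017]
orientation: [[-0.999, 0.051, 0.0], [0.051, 0.999, -0.0], [-0.0, -0.0, -1.0]]
wrist_force: [0.6, -0.5, 0.8]
width: 0.0527
grip_force: 0.0
t 14.05 shift [  -7.6 -202.2   51.7] turn [-0.    0.02 -1.39] q [-0.3  -0.05  1.45  0.    1.74 -1.82] w 0.0527
t 14.05 shift [  -7.6 -202.2   51.7] turn [4.0000e-02 0.0000e+00 1.7861e+02] q [-0.3  -0.05  1.45  0.    1.74 -1.82] w 0.0527
```

```bash
python3 -m jog '-2 -48 0 0 0 -0.5 100;-4 -96 0 0 0 -1 100;-6 -144 0 0 0 -1.4 100;-7.6 -190 20 0 0 -1.4 100;-7.6 -200 50 0 0 -1.4 100;-7.6 -200 50 0 0 -1.4 100;-7.6 -200 50 0 0 -1.4 100;-7.6 -200 50 0 0 -1.4 100'
python3 -m jog '0 0 0 0 0 0 100;0 0 0 0 0 0 100;0 0 0 0 0 0 100;0 0 0 0 0 0 100;0 0 0 0 0 0 100;0 0 0 0 0 0 100;0 0 0 0 0 0 100;0 0 0 0 0 0 100'
python3 - <<'E'
from h import *
from plant import *
import cv2
go(.532,-.331,.03,-1.54)
g=get_image("wrist");f=g["frame"]
a=np.radians(-1.54)
for s in(-.07,.07):
    p=np.array([.532+s*np.cos(a),-.331+s*np.sin(a),.025]);c=np.array(g["attitude"]).T@(p-g["xyz"]);u,v=c[0]/c[2]*g["fx"]+g["cx"],c[1]/c[2]*g["fy"]+g["cy"];print(s,u,v)
h=cv2.cvtColor(f,cv2.COLOR_RGB2HSV);m=cv2.inRange(h,(45,100,40),(80,255,255))
n,l,st,ce=cv2.connectedComponentsWithStats(m)
print([(st[i].tolist(),ce[i].round()) for i in range(1,n) if st[i,4]>40])
E
```

```text
t: 14.85
eef_pos: [0.5333, -0.326, 0.1537]
orientation: [[-1.0, 0.026, 0.002], [0.026, 1.0, -0.001], [-0.002, -0.001, -1.0]]
wrist_force: [-0.1, -0.3, 0.7]
width: 0.0879
grip_force: 0.0
t: 15.65
eef_pos: [0.5324, -0.327, 0.1516]
orientation: [[-1.0, 0.027, -0.0], [0.027, 1.0, 0.0], [0.0, 0.0, -1.0]]
wrist_force: [-0.3, 0.2, 0.3]
width: 0.0876
grip_force: 0.0
t 15.65 shift [  0.3  -4.1 121.6] turn [ 0.   -0.   -0.03] q [-0.61  0.16  1.33  0.    1.66 -2.15] w 0.0876
t 15.65 shift [  0.3  -4.1 121.6] turn [-1.0000e-02 -0.0000e+00  1.7997e+02] q [-0.61  0.16  1.33  0.    1.66 -2.15] w 0.0876
-0.07 269.22581507545675 116.66168989874579
0.07 269.82201194153123 306.17467237633144
[([230, 61, 80, 38, 2718], array([270.,  79.])), ([244, 110, 54, 7, 312], array([270., 113.])), ([245, 305, 21, 9, 69], array([254., 311.])), ([276, 305, 24, 9, 76], array([289., 310.])), ([253, 354, 37, 2, 71], array([271., 354.]))]
```

```bash
python3 -m jog '0 -4 30 0 0 0 100;0 -4 60 0 0 0 100;0 -4 90 0 0 0 100;0 -4 110 0 0 0 100;0 -4 121 0 0 0 100;0 -4 121 0 0 0 100;0 -4 121 0 0 0 100;0 -4 121 0 0 0 100' 40
python3 -m jog '0 0 0 0 0 0 20;0 0 0 0 0 0 20;0 0 0 0 0 0 20;0 0 0 0 0 0 20;0 0 0 0 0 0 20;0 0 0 0 0 0 20;0 0 0 0 0 0 20;0 0 0 0 0 0 20'
python3 -m jog '0 0 -20 0 0 0 20;0 0 -60 0 0 0 20;0 0 -105 0 0 0 20;0 0 -150 0 0 0 20;0 0 -180 0 0 0 20;0 0 -180 0 0 0 20;0 0 -180 0 0 0 20;0 0 -180 0 0 0 20'
python3 -c "
from h import *
go(.5529,.27,.21,-5.95)"
```

```text
t: 16.5
eef_pos: [0.5332, -0.3315, 0.0326]
orientation: [[-1.0, 0.027, 0.002], [0.027, 1.0, -0.002], [-0.002, -0.002, -1.0]]
wrist_force: [0.4, 0.5, 0.1]
width: 0.0879
grip_force: 0.0
t: 17.3
eef_pos: [0.5323, -0.3308, 0.0306]
orientation: [[-1.0, 0.027, -0.0], [0.027, 1.0, 0.0], [0.0, 0.0, -1.0]]
wrist_force: [-0.5, -0.4, 0.3]
width: 0.0349
grip_force: 40.0
t: 18.1
eef_pos: [0.5316, -0.3304, 0.2072]
orientation: [[-1.0, 0.027, -0.004], [0.027, 1.0, 0.003], [0.004, 0.003, -1.0]]
wrist_force: [0.6, 0.2, -3.3]
width: 0.0353
grip_force: 40.0
t 18.1 shift [ -5.  600.8  -1.2] turn [ 0.14 -0.24  4.39] q [-0.61  0.16  1.23 -0.    1.76 -2.15] w 0.0353
t 18.1 shift [ -5.  600.8  -1.2] turn [   0.37    0.22 -175.61] q [-0.61  0.16  1.23 -0.    1.76 -2.15] w 0.0353
```

```bash
python3 -m jog '-0.5 48 0 0 0 0.5 20;-1 96 0 0 0 1 20;-1.5 144 0 0 0 1.5 20;-2 192 0 0 0 2 20;-2 240 0 0 0 2.5 20;-3 288 0 0 0 3 20;-3 336 0 0 0 3.5 20;-3 384 0 0 0 4 20'
python3 -m jog '4 40 0 0 0 0.1 20;10 90 0 0 0 0.2 20;14 138 0 0 0 0.4 20;14 186 0 0 0 0.4 20;14 210 0 0 0 0.4 20;14 216 0 0 0 0.4 20;14 216 0 0 0 0.4 20;14 216 0 0 0 0.4 20'
python3 -c "
from h import *
go(.5529,.27,.21,-5.95)"
```

```text
t: 18.9
eef_pos: [0.5446, 0.0547, 0.2076]
orientation: [[-0.995, 0.097, -0.004], [0.097, 0.995, -0.0], [0.004, -0.001, -1.0]]
wrist_force: [1.3, -0.5, -2.5]
width: 0.0354
grip_force: 40.0
t: 19.7
eef_pos: [0.5526, 0.268, 0.2093]
orientation: [[-0.995, 0.105, -0.002], [0.105, 0.995, -0.001], [0.002, -0.002, -1.0]]
wrist_force: [0.1, -0.4, -2.3]
width: 0.0356
grip_force: 40.0
t 19.7 shift [-0.1  2.  -0.7] turn [-0.1  -0.1  -0.06] q [ 0.4   0.13  1.26 -0.    1.76 -1.07] w 0.0356
t 19.7 shift [-0.1  2.  -0.7] turn [-1.6000e-01  1.5000e-01  1.7994e+02] q [ 0.4   0.13  1.26 -0.    1.76 -1.07] w 0.0356
```

```bash
python3 -m jog '0 2 30 0 0 0 20;0 2 60 0 0 0 20;0 2 90 0 0 0 20;0 2 110 0 0 0 20;0 2 124 0 0 0 20;0 2 124 0 0 0 20;0 2 124 0 0 0 20;0 2 124 0 0 0 20'
python3 -c "
from h import *
go(.5529,.27,.0676,-5.95)"
python3 -m jog '0 0 2 0 0 0 20;0 0 4 0 0 0 20;0 0 6 0 0 0 20;0 0 8 0 0 0 20;0 0 8 0 0 0 20;0 0 8 0 0 0 20;0 0 8 0 0 0 20;0 0 8 0 0 0 20'
```

```text
t: 20.5
eef_pos: [0.5539, 0.2712, 0.0887]
orientation: [[-0.995, 0.104, 0.003], [0.104, 0.995, 0.001], [-0.003, 0.001, -1.0]]
wrist_force: [0.4, -0.2, -2.0]
width: 0.0355
grip_force: 40.0
t 20.5 shift [ 0.9 -1.4 21.1] turn [ 0.08  0.16 -0.03] q [ 0.4   0.16  1.44 -0.    1.54 -1.07] w 0.0355
t 20.5 shift [ 0.9 -1.4 21.1] turn [ 2.4000e-01 -1.3000e-01  1.7997e+02] q [ 0.4   0.16  1.44 -0.    1.54 -1.07] w 0.0355
t: 21.3
eef_pos: [0.553, 0.2712, 0.0787]
orientation: [[-0.995, 0.104, 0.0], [0.104, 0.995, 0.0], [-0.0, 0.0, -1.0]]
wrist_force: [1.1, 0.5, -2.4]
width: 0.0353
grip_force: 40.0
```

```bash
python3 -m jog '0 0 2 0 0 0 20;0 0 4 0 0 0 20;0 0 6 0 0 0 20;0 0 8 0 0 0 20;0 0 8 0 0 0 20;0 0 8 0 0 0 20;0 0 8 0 0 0 20;0 0 8 0 0 0 20'
```

```text
t: 22.1
eef_pos: [0.553, 0.2712, 0.0708]
orientation: [[-0.995, 0.104, 0.0], [0.104, 0.995, 0.0], [-0.0, 0.0, -1.0]]
wrist_force: [0.0, 0.1, -1.7]
width: 0.0356
grip_force: 40.0
```

```bash
python3 -m jog '0 0 1 0 0 0 20;0 0 2 0 0 0 20;0 0 3 0 0 0 20;0 0 3 0 0 0 20;0 0 3 0 0 0 20;0 0 3 0 0 0 45;0 0 3 0 0 0 55;0 0 3 0 0 0 65'
python3 -m jog '0 0 3 0 0 0 80;0 0 3 0 0 0 80;0 0 3 0 0 0 80;0 0 -30 0 0 0 80;0 0 -70 0 0 0 80;0 0 -110 0 0 0 80;0 0 -140 0 0 0 80;0 0 -150 0 0 0 80'
python3 -m jog '0 -45 0 0 0 0 80;0 -90 0 0 0 0 80;0 -135 0 0 0 0 80;0 -180 0 0 0 0 80;0 -225 0 0 0 0 80;0 -270 0 0 0 0 80;0 -300 0 0 0 0 80;0 -300 0 0 0 0 80'
python3 - <<'E'
from plant import *
import cv2,numpy as np,pickle
G={n:get_image(n) for n in("scene","top")};pickle.dump(G,open("g3.pkl","wb"))
f=[G[n]["frame"][:,:,::-1] for n in G]
cv2.imwrite("pics/p4.png",np.hstack([cv2.resize(f[0][150:230,300:400],None,fx=4,fy=4,interpolation=3),cv2.resize(f[1][170:250,145:245],None,fx=4,fy=4,interpolation=3)]))
E
```

```text
t: 22.9
eef_pos: [0.5527, 0.2707, 0.067]
orientation: [[-0.995, 0.104, -0.001], [0.104, 0.995, -0.001], [0.001, -0.001, -1.0]]
wrist_force: [-1.0, 0.2, -0.5]
width: 0.0521
grip_force: 0.0
t: 23.7
eef_pos: [0.554, 0.2716, 0.2224]
orientation: [[-0.995, 0.104, 0.006], [0.104, 0.995, 0.003], [-0.006, 0.003, -1.0]]
wrist_force: [-0.4, 0.2, 1.2]
width: 0.0703
grip_force: 0.0
t: 24.5
eef_pos: [0.521, -0.0305, 0.216]
orientation: [[-0.994, 0.109, -0.002], [0.109, 0.994, -0.001], [0.002, -0.001, -1.0]]
wrist_force: [-0.1, 1.2, -0.0]
width: 0.07
grip_force: 0.0
```

View pics/p4.png

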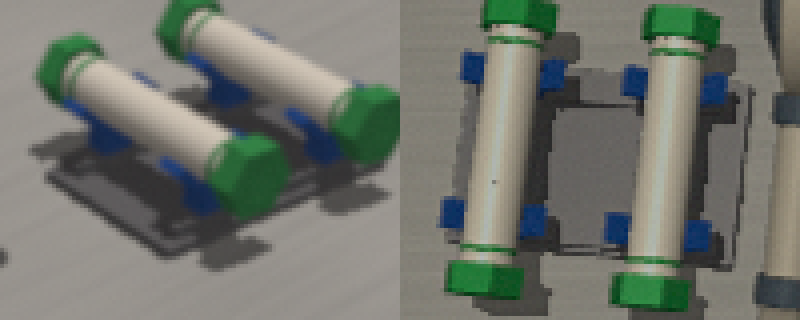

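```bash
python3 - <<'E'
from h import *
from plant import monitor
import pickle,cv2
g=pickle.load(open("g3.pkl","rb"))["top"];f=g["frame"]
m=cv2.inRange(cv2.cvtColor(f,cv2.COLOR_RGB2HSV),(45,100,40),(80,255,255));m[:,:140]=0;m[:,250:]=0
n,l,st,ce=cv2.connectedComponentsWithStats(m)
a=np.radians(-5.95);R=np.array([[np.cos(a),-np.sin(a)],[np.sin(a),np.cos(a)]])
for i in range(1,n):
    if st[i,4]>60:print(st[i,4],(R.T@(ray(g,*ce[i],.07)[:2]-[.5472,.2148])).round(4))
o=monitor.get_obs();print(o["t"],o["grip_force"])
E
```

```text
137 [0.0883 0.0531]
142 [ 0.0898 -0.0558]
150 [-0.0927  0.0531]
155 [-0.0913 -0.0556]
24.6 0.0
```

```bash
python3 -c "
from plant import ticket
print(ticket.hand_in())"
```

```text
the job is handed in; nothing more can be done
None
```

Both green-capped tubes are lying in the cradle, one in each groove. In the last top view they are centred to within about 2 mm, parallel to the grooves and released. The red-capped tube was never touched, and I handed the job in at about 25 s; the hand-in returned no verdict.

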